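# Load a board into the spring-pin test fixture and click its lid shut

## Task

Put the green circuit board onto the spring pins of the black test fixture, between the white corner locators, with its white plug socket towards the hinge. Let go of it, swing the lid over, and press the orange tab down until the spring catch clicks, so that the lid stays shut by itself with the board pressed onto the pins. Feel for the click and go gently: more than 20 N on the lid cracks it; leave the servo, tweezers, multimeter and marker pen where they are.

Things in the scene. Friction and masses are not known exactly. Their poses are not given: they have to be found in the camera images.
- fixture: Board test fixture, fixed to the bench: black base with aluminium deck, 153 x 116 mm, deck top 30 mm above the bench. Origin at its underside, below the middle of the nest; x points from the catch (front) to the hinge (back), z up. An aluminium catch bracket stands at its front, 70 to 99 mm ahead of the origin, 49 to 60 mm high as it is set.
- nest (a point): Point 39.2 mm above the bench: where the board's origin lies once the board rests on the eight brass pin tips. Four white corner locators surround the nest, 1.8 mm clear of the board all round, straight to 14.5 mm above the deck, flaring outwards to 19 mm. The middle 45 mm of the board's long sides and the deck beside them stay free for fingers.
- board: Green circuit board, 50 x 72 x 14 mm, about 42 g, lying parts up. Origin: middle of its underside; x across the width, y along the length; white plug socket at the short edge on the -y side. The bare board (50 x 70 x 2 mm, middle at y = +0.75 mm) lies 2.8 mm above the origin on four feet. Hold it by the long edges, closing along x. In the nest its y axis points along the fixture's -x.
- board_socket (a point): Point on the board's top at its white plug socket, 30 mm from the board's origin along its -y.
- lid (a joint): Angle of the lid, rad: 0 = level and shut, 1.57 = upright, up to 1.95 = leaning back; starts open at 1.6 to 1.9. The stiff hinge (0.09 N m) lets it stay where it is left. Latched, it rests between about -0.036 and +0.048, as the catch bracket is set; not latched, the spring pins or the catch hold it at 0.06 or more.
- lid_hinge (a point): Middle of the hinge axis, 66 mm behind the fixture's origin (+x), 43 mm above the bench; the axis runs along the fixture's y. Lid: clear plate in a black frame, 84 mm wide, 6 mm thick, its underside 12 mm and its top 18 mm above the axis when shut, reaching 126 mm forward of it; the orange tab, 44 mm wide, reaches on to 150 mm. Four white posts inside it press on the board.
- lid_tab (a point): Top of the orange tab, 140 mm forward of the hinge axis and 19 mm above it when the lid is at 0: press here. Shut, it lies 57 to 69 mm above the bench, as the catch bracket is set. The press force climbs to 10 to 15 N over the last 8 mm, then falls suddenly, by a third or more, as the catch clicks; 1 mm below its latched height the tab meets hard stops.
- catch (a joint): Sprung steel bolt of the catch, m: 0 = out. The hook under the lid's front edge pushes it back some 4 mm on its way down, then it springs out over the hook. The bracket that carries the bolt and the tab's two rubber stops is set by hand on slotted screws anywhere within about 10 mm of height; no reading gives that setting.
- pins (a joint): How far the bed of eight spring pins is pressed down, m: 0 with the board just lying on it, 0.0015 to 0.009 with the lid latched.
- servo: Black servo motor, 20 x 97 x 44 mm with its lead, loose; a bystander.
- tweezers: Steel tweezers with a black grip, 9 x 122 x 4 mm, loose in front of the fixture; a bystander.
- multimeter: Red and black multimeter, 155 x 80 x 48 mm, lying on the mat to the left of the fixture; a bystander.
- marker_pen: White marker pen with a red cap, 17 x 135 x 16 mm, near the front edge of the bench; a bystander.
Not all that is in view belongs to the job. Several things have the shape of the board; the one meant has the colours described above.

How it is judged:
On the way:
1. the board lies in the nest on the pins, socket towards the hinge, let go, while the lid is still open (horizontal distance between board and nest below 0.004 m and angle between the y axis of board and the x axis of fixture, either way round below 0.07 rad and x of board_socket in the frame of fixture above 0.02 m and angle between board's own z axis and vertical below 0.06 rad and z of board in the frame of fixture between 0.037 and 0.042 m and value of joint lid above 0.6 rad and contact force between the fingers and board below 0.2 N), for 0.2 s.
At the end, for the whole second after the job is handed in: the lid is shut and at rest (below 0.058 rad), held by the catch bolt, which is sprung out again (within 1.2 mm); the board lies in the nest (within 4 mm and 0.07 rad, flat), socket towards the hinge, and is pressed at least 1.2 mm down onto the pins; everything is let go (value of joint lid below 0.058 rad and value of joint catch below 0.0012 m and value of joint pins above 0.0012 m and horizontal distance between board and nest below 0.004 m and angle between the y axis of board and the x axis of fixture, either way round below 0.07 rad and x of board_socket in the frame of fixture above 0.02 m and angle between board's own z axis and vertical below 0.06 rad and velocity of joint lid between -0.05 and 0.05 rad/s); the robot touches nothing.
It fails at once if the robot pushes on the lid with more than 20 N (contact force between any of the fingers, the arm and lid above 20 N).
It fails at once if the servo, tweezers, multimeter or marker pen is moved by more than 20 mm (distance of any of servo, tweezers, multimeter, marker_pen from where it was at the start of the episode above 0.02 m).
It also fails if it takes over 72 s, if anything falls off the work surface, if the arm or the gripper's body presses on something with over 40 N, if the wrist force passes 120 N, or if a joint passes its speed limit or range.

## Robot

A 6-joint arm with a two-finger parallel gripper is mounted at the origin on a cart in front of the work surface, level with it; the furniture and walls round the work are solid. World frame = base frame: x ahead of the robot, y to its left, z up, the work surface at z = 0. Lengths are in m, angles in rad, forces in N, time in s.
With the tool pointing down it reaches from about 0.375 to 0.75 m from the base axis. Payload 9 kg.
Tool frame: the origin (TCP) lies midway between the tips of the shut fingers; the grasp point (between the pads) lies 19 mm behind it (r.grip_depth is the distance from the TCP to the grasp point, in m); z points along the fingers, y is the line along which they close (so a half turn about z gives the same grasp; the last joint's range is limited). The gripper opens to 85 mm and grips with 20 to 120 N. Pads are 22 mm wide; open, the fingers measure 114 mm over their backs; the gripper's body (76 mm by 85 mm) begins 54 mm behind the grasp point. The pads swing forward as they close: fully open they stand 13 mm farther back than shut.
Start: joints at [-0.218, 0.104, 0.097, 1.564, 0, 1.353], TCP at [0.6, 0, 0.231] pointing down, gripper open.
Joint ranges: [-2.99, 2.99], [-0.84, 1.86], [-1.1, 1.16], [-1.84, 2.11], [-1.51, 1.56], [-3.14, 3.14]. Speed limits (rad/s): [2.22, 2.22, 2.57, 3.14, 3.14, 3.14].

## Interface

Orientations are given as a rotation vector (axis times angle).
In Python, from plant import r gives the robot as it stands.
- The arm moves only by the tool arm_command, never from a script. Its argument "moves" is a list of rows, each a list of 5 numbers: the opening, from 0 (shut) to 1 (fully open), then the shift along the tool's x, y, z as a fraction of full scale, then the turn about the tool's z as a fraction of full scale. In form: [[grip, x, y, z, twist], ...]. A call has 1 to 8 rows; each row shifts and turns the commanded pose from where the row before left it, along the tool's axes as they then stand; what a row does not reach is not made up. Full scale, the value 1, is 20 mm for a shift and 0.12 rad for a turn. A row lasts 1/10 s, in which the tool goes at most 50 mm and 8.59 degrees, less where a joint would pass 70% of its speed; a pose out of reach is approached as far as the arm can. A call with a number of a shift or a turn outside -1 to 1 is refused whole. A call with a gripper value outside its range is refused whole. The fingers move at their own pace and stop on an object; "squeeze" is the grip in N (left out, the last holds). Time passes only in rows, so rows that do not move let the fingers close. It gives the time, the measured TCP pose, the force, the opening and the grip force at its end, in the units of the state.
- r.get_obs(): the state, without advancing time (a new reading comes with each control period).
- r.snapshot(name): name is "scene" or "side" or "wrist"; returns a dict with "img" (420x560x3 uint8, red, green, blue), "intrinsics" (3x3 intrinsics, pixels), "eye" and "rotation" of the camera in the world. Camera axes: x right, y up, looking along -z (the intrinsics and any distortion apply to the point x, -y, -z); pixel columns grow to the right and rows downward; lengths in m; the calibration is good to about 2 mm. A picture is of the moment at which its call begins. There is no depth.
- r.close_job(): hands the job in; it is judged then, once.
The state is a dict: "time_s": time; "joint_positions": joint angles; "joint_velocities": joint speeds; "joint_torque": joint torques, N m; "tcp_pos": TCP position; "orientation": TCP orientation; "contact_force": force on the tool from outside, world axes, zero at the start; "ft_torque": the same for the moment, N m; "opening": finger opening in m; "gripper_force": force on a finger pad.
Only numpy, scipy, OpenCV 4.12 (cv2) and the standard library are available. Lean on these libraries where they do the work, as an engineer would, in place of code of your own. Each camera call takes 0.05 s, during which the arm holds its last target. There are 200 camera calls.

## Working session

There is one attempt and no reset: what is moved stays moved. The work goes in short steps, Python scripts to look and compute and a tool call to move; the robot and the scene stay as the last step left them, time stands still between calls to the robot, and variables do not carry over. Pictures are saved under pics/ and viewed, at most 10 in all, crops included, and the job is handed in when it is done.

Besides the shell and the picture viewer there is one more tool, called after "Call:" by a JSON object that holds its "fn" and its "kwargs", one argument or row to a line. arm_command: Moves the arm, as the interface text tells. Shift numbers are shares of 20 mm and turn numbers shares of 0.12 rad, none past 1 either way. Its arguments: {"type":"object","properties":{"moves":{"type":"array"},"squeeze":{"type":"number"}},"required":["moves"]}

```bash
ls; mkdir -p pics
cat > h.py <<'E'
import numpy as np, cv2
from plant import r
def snap(n,f):
    s=r.snapshot(n); cv2.imwrite('pics/%s.png'%f,s['img'][:,:,::-1]); np.savez('pics/%s.npz'%f,**{k:np.array(v) for k,v in s.items()}); return s
def ray(s,uv):
    K=np.array(s['intrinsics']); d=np.linalg.inv(K)@np.array([uv[0],uv[1],1.]); d=np.array([d[0],-d[1],-d[2]])
    return np.array(s['eye']),np.array(s['rotation'])@d
def onz(s,uv,z):
    e,d=ray(s,uv); return e+d*(z-e[2])/d[2]
def proj(s,p):
    q=np.array(s['rotation']).T@(np.array(p)-s['eye']); q=np.array(s['intrinsics'])@np.array([q[0],-q[1],-q[2]]); return q[:2]/q[2]
E
python3 - <<'E'
from h import *
a=snap('scene','a');b=snap('side','b');c=snap('wrist','c')
for s in (a,b,c): print(s.keys(),s['eye'],np.round(s['rotation'],3).tolist(),np.round(s['intrinsics'],1).tolist())
print(r.get_obs())
E
```

```text
pics
dict_keys(['img', 'intrinsics', 'eye', 'rotation']) [-0.108319   -0.41739598  0.87842076] [0.648, -0.375, -0.994] [[491.3, 0.0, 286.5], [0.0, 491.3, 204.9], [0.0, 0.0, 1.0]]
dict_keys(['img', 'intrinsics', 'eye', 'rotation']) [0.42944346 0.56686093 0.63152503] [0.061, -1.238, -2.731] [[419.4, 0.0, 277.9], [0.0, 419.4, 215.7], [0.0, 0.0, 1.0]]
dict_keys(['img', 'intrinsics', 'eye', 'rotation']) [0.6002937  0.07759568 0.37387499] [-0.308, 0.001, 0.0] [[299.4, 0.0, 278.1], [0.0, 299.4, 204.5], [0.0, 0.0, 1.0]]
{'time_s': 0.15, 'joint_positions': array([-2.17718760e-01,  1.04558850e-01,  9.66594496e-02,  1.56389029e+00,
       -2.05642570e-05,  1.35309864e+00]), 'joint_velocities': array([-0.00110128, -0.000659  ,  0.00189919,  0.00072473,  0.0006272 ,
       -0.00126271]), 'joint_torque': array([ 3.56894714e-03, -5.57353413e+01,  5.04006886e+01,  1.24952567e-02,
       -2.60494489e-04,  1.42527287e-05]), 'tcp_pos': array([5.99753644e-01, 4.63913521e-05, 2.30709223e-01]), 'orientation': array([-2.22088036e+00, -2.22083357e+00,  8.65999730e-04]), 'contact_force': array([-1.00548284,  0.00348058, -0.28383523]), 'ft_torque': array([0.0223369 , 0.05033535, 0.02450368]), 'gripper_force': 0.0, 'opening': 0.0849937296464905}
```

```bash
sed -i "s/    s=r.snapshot(n);/    s=r.snapshot(n); s['rotation']=cv2.Rodrigues(np.array(s['rotation'],float))[0];/" h.py
python3 - <<'E'
import cv2,numpy as np
i=[cv2.imread('pics/%s.png'%k) for k in 'abc']
cv2.imwrite('pics/a2.png',cv2.resize(i[0],(800,600),interpolation=cv2.INTER_CUBIC))
E
```

```text
(no output)
```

View pics/a.png

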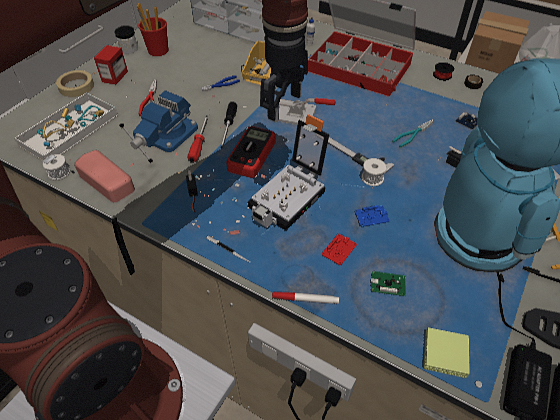

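View pics/b.png

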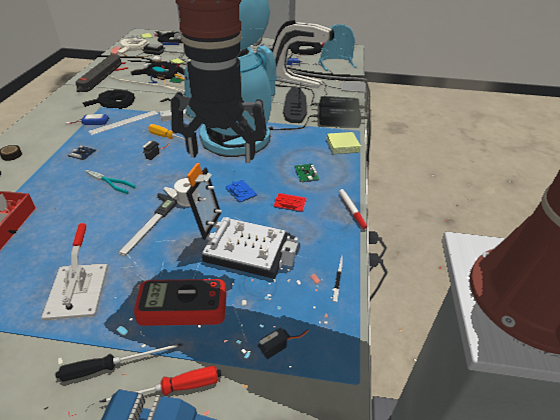

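Scene view: the fixture is at (288,195), with its lid open towards (310,145) and the catch at (262,215). Three things are board-shaped: red at (340,249), blue at (372,215) and green at (389,283). The green one fits the description, being green with a white socket at its left end. I'll confirm it in an enlarged crop.

```bash
cat > loc.py <<'E'
from h import *
def L(f): return dict(np.load('pics/%s.npz'%f))
E
python3 - <<'E'
import sys; 
from h import *
def L(f):
    d=dict(np.load('pics/%s.npz'%f)); d['rotation']=cv2.Rodrigues(d['rotation'])[0] if d['rotation'].size==3 else d['rotation']; np.savez('pics/%s.npz'%f,**d); return d
a,b,c=L('a'),L('b'),L('c')
for n,s in zip('abc',(a,b,c)):
    hsv=cv2.cvtColor(s['img'],cv2.COLOR_RGB2HSV)
    m=cv2.inRange(hsv,(45,100,40),(80,255,255))
    k,lab,st,ce=cv2.connectedComponentsWithStats(m)
    for j in range(1,k):
        if st[j,4]>60: print(n,st[j],ce[j],onz(s,ce[j],.004))
x=a['img'][:,:,::-1]
A=cv2.resize(x[255:315,350:430],(400,300),interpolation=cv2.INTER_CUBIC)
B=cv2.resize(x[115:235,235:335],(400,480),interpolation=cv2.INTER_CUBIC)
y=b['img'][:,:,::-1]
C=cv2.resize(y[150:190,285:338],(400,300),interpolation=cv2.INTER_CUBIC)
D=cv2.resize(y[155:285,180:310],(400,400),interpolation=cv2.INTER_CUBIC)
o=np.zeros((600,800,3),np.uint8)
o[:230,:400]=A[:230]; o[:300,400:]=C
A=cv2.resize(x[260:300,365:415],(300,240)); o[:240,:400]=0;o[:240,:300]=A
o[240:600,:300]=cv2.resize(x[115:235,235:335],(300,360))
o[300:600,400:700]=cv2.resize(y[155:285,180:310],(300,300))
cv2.imwrite('pics/d.png',o)
E
```

```text
a [371 272  34  24 447] [388.40715884 282.58165548] [ 0.47341403 -0.32516575  0.004     ]
b [295 164  24  17 190] [304.78421053 172.43684211] [ 0.47699499 -0.32036342  0.004     ]
c [190 355  21  17 208] [200.33653846 362.8125    ] [ 0.47898274 -0.29885759  0.004     ]
```

View pics/d.png

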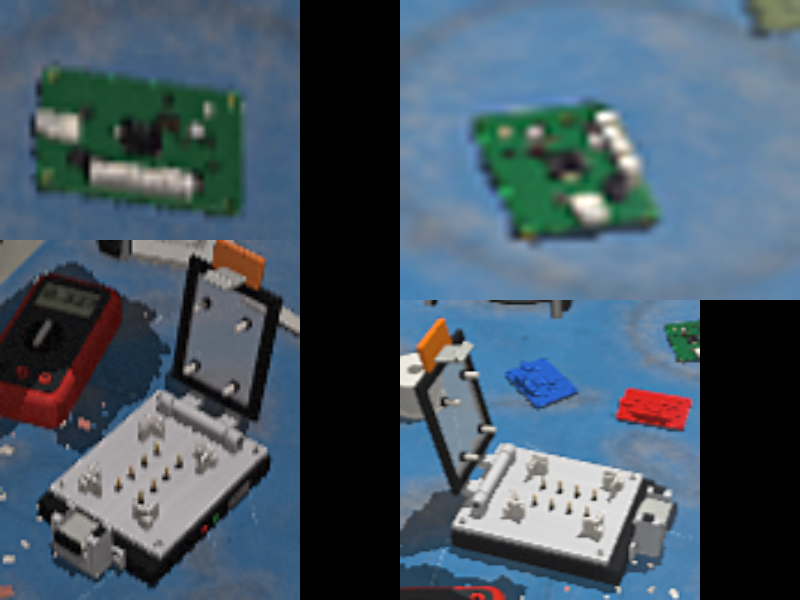

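View pics/c.png

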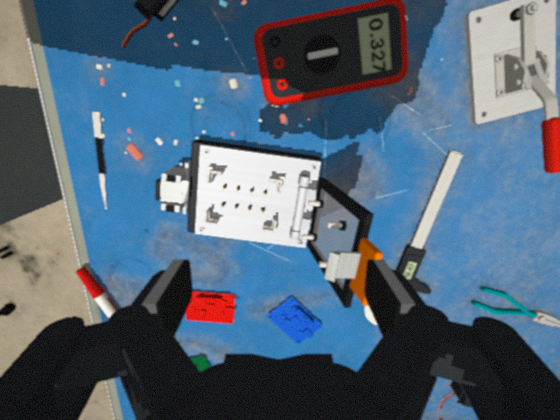

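The enlarged crop confirms the green board: a square white socket at its left short edge (372,281) and a white header strip along one long side. The wrist view shows the fixture at about (255,195), hinge to the right (+x), and locators around (215,170), (280,178), (213,215) and (270,225).

Run:
```python
from loc import *
for n,z in (('a',.005),('b',.005)):
    s=L(n); hsv=cv2.cvtColor(s['img'],cv2.COLOR_RGB2HSV)
    m=cv2.inRange(hsv,(45,100,40),(80,255,255))
    k,lab,st,ce=cv2.connectedComponentsWithStats(m); j=1+np.argmax(st[1:,4])
    x,y,w,h=st[j,:4]
    pts=np.argwhere(lab==j)[:,::-1]
    P=np.array([onz(s,p,z)[:2] for p in pts]).astype(np.float32)
    (c,wh,an)=cv2.minAreaRect(P*1000); print(n,c,wh,an)
    sub=hsv[y-4:y+h+4,x-4:x+w+4]; wm=(sub[...,1]<60)&(sub[...,2]>150)
    k,lab,st,ce=cv2.connectedComponentsWithStats(wm.astype(np.uint8))
    for q in range(1,k): print(' white',st[q,4],ce[q]+[x-4,y-4],onz(s,ce[q]+[x-4,y-4],.012))
print(proj(L('c'),[.6,0,0]))
```

```text
a (470.658203125, -324.23370361328125) (48.91340255737305, 67.93645477294922) 20.616626739501953
 white 2 [399.  277.5] [ 0.49067864 -0.3402089   0.012     ]
 white 21 [374.52380952 280.23809524] [ 0.45882609 -0.29908947  0.012     ]
 white 2 [397.5 281. ] [ 0.48114077 -0.34072042  0.012     ]
 white 36 [388.58333333 288.75      ] [ 0.45461199 -0.33199406  0.012     ]
b (474.2061462402344, -321.51922607421875) (47.53285598754883, 68.2977523803711) 22.614391326904297
 white 21 [313.38095238 168.42857143] [ 0.45627697 -0.33064142  0.012     ]
 white 2 [302.5 167. ] [ 0.48459864 -0.33207136  0.012     ]
 white 12 [309.83333333 177.        ] [ 0.46194879 -0.29169527  0.012     ]
 white 2 [293.5 179. ] [ 0.50135141 -0.27611904  0.012     ]
 white 1 [300. 182.] [ 0.48404772 -0.26655178  0.012     ]
 white 2 [303.5 184. ] [ 0.47469228 -0.25990478  0.012     ]
[278.04476516 173.56730142]
```

Run:
```python
from loc import *
a=L('a'); b=L('b')
for p in [(440,235),(450,262),(500,268)]: print('figure',onz(a,p,0))
for p in [(205,140),(235,158),(265,145)]: print('figure b',onz(b,p,0))
for n in 'ac':
    s=L(n); hsv=cv2.cvtColor(s['img'],cv2.COLOR_RGB2HSV)
    m=cv2.inRange(hsv,(0,0,140),(180,50,255)); roi=np.zeros_like(m)
    if n=='c': roi[130:255,180:335]=1
    else: roi[165:230,245:330]=1
    m=cv2.morphologyEx(m*roi,cv2.MORPH_OPEN,np.ones((5,5)))
    k,lab,st,ce=cv2.connectedComponentsWithStats(m); j=1+np.argmax(st[1:,4])
    P=np.array([onz(s,p,.03)[:2] for p in np.argwhere(lab==j)[:,::-1]]).astype(np.float32)*1000
    print(n,st[j],cv2.minAreaRect(P))
```

```text
figure [ 0.65156732 -0.3766726   0.        ]
figure [ 0.591593   -0.41930025  0.        ]
figure [ 6.30714770e-01 -5.16375925e-01 -1.11022302e-16]
figure b [ 0.77382497 -0.43410783  0.        ]
figure b [ 0.66952282 -0.3594091   0.        ]
figure b [ 0.60115394 -0.43866462  0.        ]
a [286 186  33  29 474] ((565.2579345703125, -58.457313537597656), (44.40071487426758, 115.07000732421875), 82.5573501586914)
c [ 195  145  126  102 9915] ((575.1155395507812, -24.797988891601562), (111.61470031738281, 145.26791381835938), 82.17776489257812)
```

Call:
{"fn": "arm_command", "kwargs": {
  "moves": [
    [1, -1, -0.4, 0, 0],
    [1, -1, -0.4, 0, 0],
    [1, -1, -0.4, 0, 0],
    [1, -1, -0.4, 0, 0],
    [1, -1, -0.4, 0, 0],
    [1, -1, -0.4, 0, 0],
    [1, -1, -0.4, 0, 0],
    [1, -1, -0.4, 0, 0]
  ]
}}

```text
time_s: 0.95
tcp_pos: [0.5355, -0.1607, 0.2311]
orientation: [-2.221, -2.221, 0.0]
contact_force: [0.6, -1.1, -0.0]
opening: 0.0854
gripper_force: 0.0
```

Call:
{"fn": "arm_command", "kwargs": {
  "moves": [
    [1, -1, -0.4, 0, 0],
    [1, -1, -0.4, 0, 0],
    [1, -1, -0.4, 0, 0],
    [1, -1, -0.4, 0, 0],
    [1, -1, -0.4, 0, 0],
    [1, -1, -0.4, 0, 0],
    [1, -1, -0.4, 0, 0],
    [1, -1, -0.4, 0, 0]
  ]
}}

```text
time_s: 1.75
tcp_pos: [0.4715, -0.3207, 0.2311]
orientation: [-2.221, -2.221, -0.0]
contact_force: [0.1, -0.8, -0.3]
opening: 0.0857
gripper_force: 0.0
```

Call:
{"fn": "arm_command", "kwargs": {
  "moves": [
    [1, 0, 0, 0, -1],
    [1, 0, 0, 0, -1],
    [1, 0, 0, 0, -1],
    [1, 0, 0, 0, -1],
    [1, 0, 0, 0, -1],
    [1, 0, 0, 0, -1],
    [1, 0, 0, 0, -1],
    [1, 0, 0, 0, -1]
  ]
}}

```text
time_s: 2.55
tcp_pos: [0.4719, -0.3199, 0.231]
orientation: [-0.937, -2.998, -0.001]
contact_force: [-0.4, -0.2, 0.2]
opening: 0.0855
gripper_force: 0.0
```

Call:
{"fn": "arm_command", "kwargs": {
  "moves": [
    [1, 0, 0, 0, -1],
    [1, 0, 0, 0, -1],
    [1, 0, 0, 0, -1],
    [1, 0, 0, 0, -1],
    [1, 0, 0, 0, -1],
    [1, 0, 0, 0, -1],
    [1, 0, 0, 0, -1],
    [1, 0, 0, 0, -1]
  ]
}}

```text
time_s: 3.35
tcp_pos: [0.4719, -0.3199, 0.231]
orientation: [0.553, -3.092, -0.001]
contact_force: [0.5, 0.0, -0.4]
opening: 0.0854
gripper_force: 0.0
```

Call:
{"fn": "arm_command", "kwargs": {
  "moves": [
    [1, 0, 0, 0, -1],
    [1, 0, 0, 0, -1],
    [1, 0, 0, 0, -1],
    [1, 0, 0, 0, -1],
    [1, 0, 0, 0, -1],
    [1, 0, 0, 0, -1],
    [1, 0, 0, 0, -1],
    [1, 0, 0, 0, -1]
  ]
}}

```text
time_s: 4.15
tcp_pos: [0.4719, -0.3199, 0.231]
orientation: [1.919, -2.487, -0.001]
contact_force: [1.0, 0.4, 1.2]
opening: 0.0853
gripper_force: 0.0
```

Call:
{"fn": "arm_command", "kwargs": {
  "moves": [
    [1, 0, 0, 0, -1],
    [1, 0, 0, 0, -1],
    [1, 0, 0, 0, -1],
    [1, 0, 0, 0, -1],
    [1, 0, 0, 0, -1],
    [1, 0, 0, 0, -0.3],
    [1, 0, 0, 0, 0]
  ]
}}

```text
time_s: 4.85
tcp_pos: [0.4719, -0.3199, 0.231]
orientation: [-2.596, 1.769, 0.001]
contact_force: [-0.7, 0.4, -0.2]
opening: 0.0854
gripper_force: 0.0
```

```bash
cat > board.py <<'E'
from loc import *
def board(s,z):
    hsv=cv2.cvtColor(s['img'],cv2.COLOR_RGB2HSV)
    m=cv2.inRange(hsv,(45,100,30),(80,255,255))
    k,lab,st,ce=cv2.connectedComponentsWithStats(cv2.morphologyEx(m,cv2.MORPH_CLOSE,np.ones((5,5)))); j=1+np.argmax(st[1:,4])
    P=np.array([onz(s,p,z)[:2] for p in np.argwhere(lab==j)[:,::-1]]).astype(np.float32)*1000
    return st[j],cv2.minAreaRect(P)
E
python3 - <<'E'
from board import *
s=snap('wrist','e'); print(board(s,.0048)); o=r.get_obs()
R=cv2.Rodrigues(o['orientation'])[0]; print(o['tcp_pos'],o['joint_positions'],R.round(3))
E
```

```text
(array([ 259,  144,   40,   54, 1603], dtype=int32), ((473.49267578125, -323.0782470703125), (48.18937301635742, 68.07994842529297), 20.377933502197266))
[ 0.47195395 -0.31993166  0.23109275] [-8.25070690e-01  1.31479548e-02  2.65614984e-03  1.56060889e+00
  6.63533426e-05 -2.76917033e+00] [[ 0.365 -0.931 -0.   ]
 [-0.931 -0.365  0.   ]
 [-0.     0.    -1.   ]]
```

View pics/e.png

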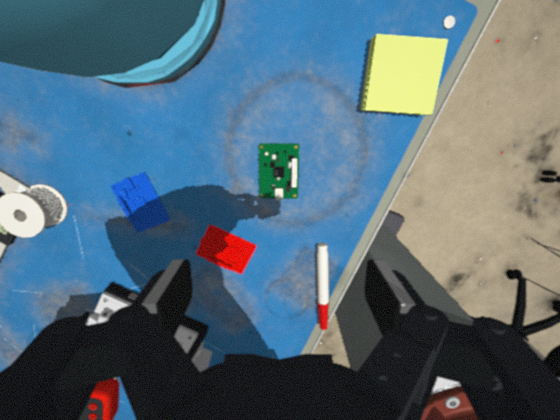

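The wrist view is clear. The green board sits at (279,171) with its socket at the bottom edge (278,193), lined up with the fingers to within 1°. Next I centre over it and descend.

Call:
{"fn": "arm_command", "kwargs": {
  "moves": [
    [0.8, 0.17, 0, 1, 0.15],
    [0.8, 0, 0, 1, 0],
    [0.8, 0, 0, 1, 0],
    [0.8, 0, 0, 1, 0],
    [0.8, 0, 0, 1, 0],
    [0.8, 0, 0, 1, 0],
    [0.8, 0, 0, 1, 0],
    [0.8, 0, 0, 1, 0]
  ]
}}

```text
time_s: 5.7
tcp_pos: [0.4732, -0.3231, 0.0704]
orientation: [-2.579, 1.794, 0.0]
contact_force: [-0.0, -0.1, 0.4]
opening: 0.0682
gripper_force: 0.0
```

Call:
{"fn": "arm_command", "kwargs": {
  "moves": [
    [0.75, 0, 0, 1, 0],
    [0.7, 0, 0, 0.9, 0],
    [0.7, 0, 0, 0, 0]
  ]
}}

```text
time_s: 6.0
tcp_pos: [0.4718, -0.3216, 0.0305]
orientation: [-2.578, 1.794, 0.007]
contact_force: [-0.7, 0.5, 0.2]
opening: 0.0597
gripper_force: 0.0
```

Run:
```python
from board import *
s=snap('wrist','f'); print(board(s,.0048)); o=r.get_obs()
print(o['tcp_pos'],o['contact_force'],o['opening'])
```

```text
(array([ 235,  184,   84,  105, 6213], dtype=int32), ((473.3441162109375, -323.20184326171875), (49.35689163208008, 69.69900512695312), 21.222259521484375))
[ 0.47248447 -0.32230655  0.03225119] [-0.13052156 -0.09534663  0.82367094] 0.05960401664456926
```

View pics/f.png

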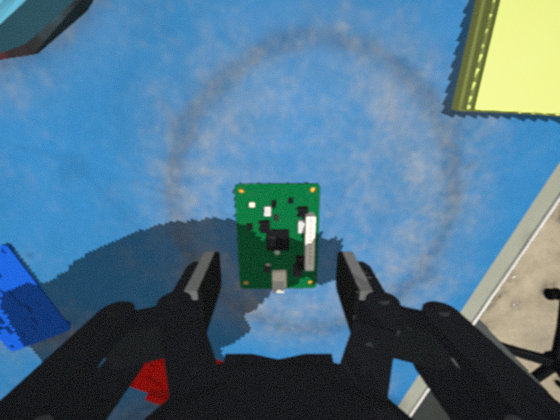

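The board is centred between the open fingers at (278,237). I'll lower slowly and feel for the bench.

Call:
{"fn": "arm_command", "kwargs": {
  "moves": [
    [0.68, 0, 0, 0.8, 0],
    [0.68, 0, 0, 0.4, 0],
    [0.68, 0, 0, 0.2, 0],
    [0.68, 0, 0, 0.1, 0],
    [0.68, 0, 0, 0, 0],
    [0.68, 0, 0, 0, 0]
  ]
}}

```text
time_s: 6.65
tcp_pos: [0.4735, -0.3234, 0.0037]
orientation: [2.58, -1.792, 0.001]
contact_force: [-0.4, 0.2, 0.1]
opening: 0.0582
gripper_force: 0.0
```

Call:
{"fn": "arm_command", "kwargs": {
  "moves": [
    [0.68, 0, 0, 0.1, 0],
    [0.68, 0, 0, 0, 0]
  ]
}}

```text
time_s: 6.85
tcp_pos: [0.4733, -0.3232, 0.0013]
orientation: [-2.58, 1.793, -0.0]
contact_force: [-0.5, 1.3, 0.5]
opening: 0.0579
gripper_force: 0.0
```

Call:
{"fn": "arm_command", "kwargs": {
  "moves": [
    [0.66, 0, 0, 0.1, 0],
    [0.66, 0, 0, 0, 0],
    [0.66, 0, 0, 0, 0]
  ]
}}

```text
time_s: 7.15
tcp_pos: [0.4732, -0.3231, -0.0007]
orientation: [-2.58, 1.792, 0.0]
contact_force: [0.7, 0.2, -0.9]
opening: 0.0564
gripper_force: 0.0
```

Call:
{"fn": "arm_command", "kwargs": {
  "squeeze": 25,
  "moves": [
    [0.55, 0, 0, 0, 0],
    [0.4, 0, 0, 0, 0],
    [0.4, 0, 0, 0, 0],
    [0.4, 0, 0, 0, 0],
    [0.4, 0, 0, 0, 0]
  ]
}}

```text
time_s: 7.65
tcp_pos: [0.4734, -0.3232, -0.0004]
orientation: [-2.58, 1.792, -0.0]
contact_force: [-1.2, 1.5, 5.6]
opening: 0.0487
gripper_force: 25.7
```

Call:
{"fn": "arm_command", "kwargs": {
  "moves": [
    [0.4, 0, 0, -0.3, 0],
    [0.4, 0, 0, -0.7, 0],
    [0.4, 0, 0, -1, 0],
    [0.4, 0, 0, -1, 0],
    [0.4, 0, 0, -1, 0],
    [0.4, 0, 0, -1, 0],
    [0.4, 0, 0, -1, 0],
    [0.4, 0, 0, -1, 0]
  ]
}}

```text
time_s: 8.45
tcp_pos: [0.4734, -0.3233, 0.1413]
orientation: [2.58, -1.792, 0.002]
contact_force: [0.6, -0.3, -0.0]
opening: 0.0484
gripper_force: 25.9
```

Run:
```python
from board import *
s=L('c'); x=s['img'][:,:,::-1][130:255,185:345]
cv2.imwrite('pics/g.png',cv2.resize(x,(800,600)[:1]+(625,) if 0 else (768,600),interpolation=cv2.INTER_CUBIC))
s=snap('wrist','h'); print(board(s,.14)); o=r.get_obs(); print(o['tcp_pos'],o['opening'],o['gripper_force'])
```

```text
(array([ 226,  202,  103,  122, 8401], dtype=int32), ((472.6457214355469, -319.88323974609375), (52.55229187011719, 73.71955871582031), 20.812135696411133))
[ 0.47443396 -0.32446798  0.14501654] 0.04837892813656758 25.93372732400894
```

View pics/g.png

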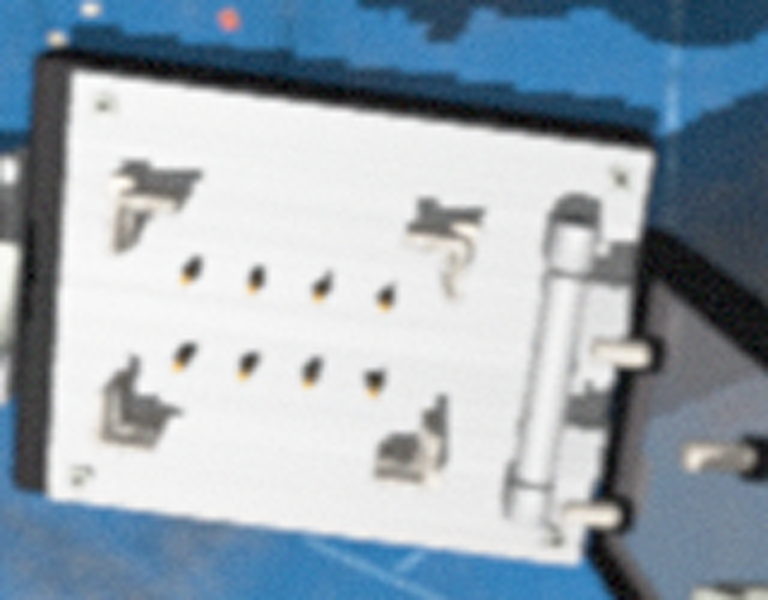

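The lift worked: the board is firmly held at about (278,263) in the wrist view. The enlarged fixture crop shows the 8 pin tips, from (190,280) to (374,389), four L-shaped locators and the deck corners (72,70), (655,150), (583,562), (48,497).

Run:
```python
from board import *
s=L('c')
T=np.array([(190,280),(255,287),(319,294),(384,302),(181,365),(245,373),(310,381),(374,389)],float)/4.8+[185,130]-.4
for z in (.0392,.042):
    P=np.array([onz(s,t,z)[:2] for t in T]); print(z,P.mean(0), 1e3*(P[3]-P[0]),1e3*(P[7]-P[4]),1e3*(P[4]-P[0]), np.degrees(np.arctan2(*(P[3]-P[0]+P[7]-P[4])[::-1])))
C=np.array([(72,70),(655,150),(583,562),(48,497)],float)/4.8+[185,130]-.4
P=np.array([onz(s,t,.03)[:2] for t in C]); print(P,P.mean(0)); 
for a,b in ((0,1),(3,2),(3,0),(2,1)): d=P[b]-P[a]; print(np.linalg.norm(d),np.degrees(np.arctan2(d[1],d[0])))
print('bracket front/tab etc'); 
# hinge cyl ends z .043
for t in ((575,235),(525,500)): print(onz(s,np.array(t)/4.8+[185,130],.047))
# lid hits in b
```

```text
0.0392 [ 0.55964579 -0.02231731] [46.52647094 -5.45039404] [47.13622613 -6.17549401] [ -3.36474137 -21.44984794] -7.0756520081406435
0.042 [ 0.55998586 -0.0214814 ] [46.13721532 -5.40479427] [46.7418691  -6.12382781] [ -3.33659084 -21.27039152] -7.075652008140611
[[ 0.51113496  0.0400062 ]
 [ 0.64956184  0.02113053]
 [ 0.63539379 -0.08747005]
 [ 0.49629565 -0.06907227]] [ 0.57309656 -0.0238514 ]
0.13970788810822357 -7.764873289198395
0.14030955541670564 -7.534477186369923
0.11008323704934746 82.25289873112838
0.10952086362969814 82.56716031266393
bracket front/tab etc
[0.62987156 0.00366004 0.047     ]
[ 0.61937459 -0.06305719  0.047     ]
```

Call:
{"fn": "arm_command", "kwargs": {
  "moves": [
    [0.4, 0, 0, 0, 1],
    [0.4, 0, 0, 0, 1],
    [0.4, 0, 0, 0, 1],
    [0.4, 0, 0, 0, 1],
    [0.4, 0, 0, 0, 1],
    [0.4, 0, 0, 0, 1],
    [0.4, 0, 0, 0, 1],
    [0.4, 0, 0, 0, 1]
  ]
}}

```text
time_s: 9.3
tcp_pos: [0.4733, -0.3232, 0.1399]
orientation: [-1.454, 2.785, -0.001]
contact_force: [-0.7, 0.2, 0.5]
opening: 0.0483
gripper_force: 25.9
```

Call:
{"fn": "arm_command", "kwargs": {
  "moves": [
    [0.4, 0, 0, 0, 1],
    [0.4, 0, 0, 0, 1],
    [0.4, 0, 0, 0, 1],
    [0.4, 0, 0, 0, 1],
    [0.4, 0, 0, 0, 1],
    [0.4, 0, 0, 0, 1],
    [0.4, 0, 0, 0, 1],
    [0.4, 0, 0, 0, 1]
  ]
}}

```text
time_s: 10.1
tcp_pos: [0.4733, -0.3232, 0.1399]
orientation: [-0.003, 3.141, -0.001]
contact_force: [-0.2, 0.6, -0.8]
opening: 0.0482
gripper_force: 25.9
```

Call:
{"fn": "arm_command", "kwargs": {
  "moves": [
    [0.4, 0, 0, 0, 1],
    [0.4, 0, 0, 0, 0.18],
    [0.4, 0, 0.97, 0, 0],
    [0.4, 0, 0.97, 0, 0],
    [0.4, 0, 0.97, 0, 0],
    [0.4, 0, 0.97, 0, 0],
    [0.4, 0, 0.97, 0, 0],
    [0.4, 0, 0.97, 0, 0]
  ]
}}

```text
time_s: 10.9
tcp_pos: [0.489, -0.2054, 0.1394]
orientation: [0.207, 3.135, 0.0]
contact_force: [0.5, -0.6, -0.5]
opening: 0.0483
gripper_force: 25.9
```

Call:
{"fn": "arm_command", "kwargs": {
  "moves": [
    [0.4, 0, 0.97, 0, 0],
    [0.4, 0, 0.97, 0, 0],
    [0.4, 0, 0.97, 0, 0],
    [0.4, 0, 0.97, 0, 0],
    [0.4, 0, 0.97, 0, 0],
    [0.4, 0, 0.97, 0, 0],
    [0.4, 0, 0, 0, 0],
    [0.4, 0, 0, 0, 0]
  ]
}}

```text
time_s: 11.7
tcp_pos: [0.5044, -0.0914, 0.1394]
orientation: [0.207, 3.134, -0.0]
contact_force: [0.2, 0.4, -0.7]
opening: 0.0486
gripper_force: 26.0
```

Run:
```python
from board import *
s=snap('wrist','k'); print(board(s,.15)); snap('scene','k2'); snap('side','k3'); o=r.get_obs(); R=cv2.Rodrigues(o['orientation'])[0]
print(o['tcp_pos'],o['joint_positions'],np.degrees(np.arctan2(R[1,0],R[0,0])))
d=np.array([.5590,-.0214])-o['tcp_pos'][:2]; print('tool delta',R.T@np.r_[d,0])
print('nest px in wrist',proj(s,[.5597,-.0215,.039]))
```

```text
(array([ 227,  201,  102,  122, 8433], dtype=int32), ((501.3816223144531, -91.22771453857422), (48.098628997802734, 67.2029037475586), 83.0130615234375))
[ 0.50437381 -0.09272362  0.13934993] [-4.37223652e-01 -1.61536758e-01 -3.30395770e-01  1.40169586e+00
 -1.19473962e-04 -3.02767278e-01] 172.29621742957627
tool delta [-4.45721081e-02  7.80026115e-02 -5.82610921e-06]
nest px in wrist [363.01157319 252.21960539]
```

View pics/k.png

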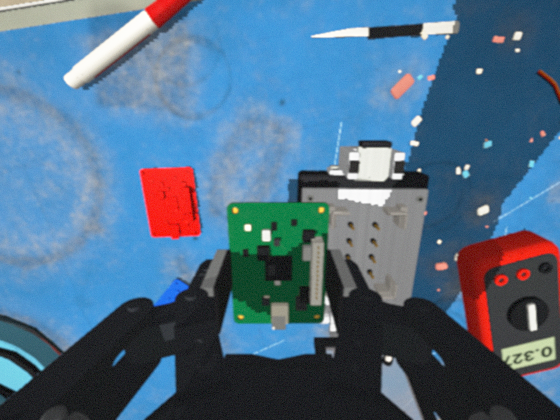

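The wrist view shows the board held square at (278,263), with the nest just right of it (pins at x 345–376, y 225–275). I'll measure board and pins in this one image, so camera bias cancels.

Run:
```python
from board import *
s=L('k'); o=r.get_obs(); t=o['tcp_pos']; R=cv2.Rodrigues(o['orientation'])[0]
for z in (.1446,.1465):
    q=board(s,z)[1]; print(z,q, 'rel TCP tool mm', (R.T@np.r_[np.array(q[0])/1e3-t[:2],0])*1e3)
hsv=cv2.cvtColor(s['img'],cv2.COLOR_RGB2HSV)
m=cv2.inRange(hsv,(8,70,60),(35,255,255)); roi=np.zeros_like(m); roi[205:290,335:395]=1
k,lab,st,ce=cv2.connectedComponentsWithStats(m*roi)
for j in range(1,k): print(st[j],ce[j].round(1),(R.T@(onz(s,ce[j],.041)-t)*1e3).round(1)[:2])
```

```text
0.1446 ((504.3852844238281, -91.62570190429688), (50.056396484375, 69.93824768066406), 83.01306915283203) rel TCP tool mm [ 1.35805173e-01  1.08955136e+00 -2.29154934e-04]
0.1465 ((503.32843017578125, -91.48566436767578), (49.3675537109375, 68.97582244873047), 83.0130615234375) rel TCP tool mm [ 1.20189286e+00  1.08665192e+00 -4.36345314e-04]
[349 224   5   6  16] [351.2 226. ] [-19.1  64.9]
[374 224   6   6  20] [376.4 226.4] [-19.4  86.8]
[348 240   5   7  18] [349.9 242.7] [-35.  65.]
[372 240   6   7  18] [374.3 242.8] [-35.   86.6]
[346 256   4   4  10] [347.7 257.2] [-49.2  64.1]
[370 256   6   7  20] [372.6 259. ] [-51.   86.7]
[369 271   5   8  19] [370.9 274.5] [-66.8  86.7]
```

Call:
{"fn": "arm_command", "kwargs": {
  "moves": [
    [0.4, -0.8, 0, 0, 0],
    [0.4, -0.8, 0.6, 0.7, 0],
    [0.4, -0.63, 0.7, 1, 0],
    [0.4, 0, 0.6, 1, 0],
    [0.4, 0, 0, 0, 0],
    [0.4, 0, 0, 0, 0]
  ]
}}

```text
time_s: 12.45
tcp_pos: [0.5534, -0.0612, 0.0855]
orientation: [-0.211, -3.134, 0.0]
contact_force: [-0.5, 0.7, 0.2]
opening: 0.0486
gripper_force: 26.1
```

Run:
```python
from board import *
s=snap('wrist','m'); o=r.get_obs(); t=o['tcp_pos']; R=cv2.Rodrigues(o['orientation'])[0]; print(t)
q=board(s,t[2]+.0052)[1]; print(q, 'rel TCP tool mm', (R.T@np.r_[np.array(q[0])/1e3-t[:2],0])*1e3)
hsv=cv2.cvtColor(s['img'],cv2.COLOR_RGB2HSV)
c=proj(s,[.5597,-.0215,.041]); print(c)
m=cv2.inRange(hsv,(8,70,60),(35,255,255)); m[:150]=0; m[:,:330]=0; m[:,430:]=0
k,lab,st,ce=cv2.connectedComponentsWithStats(m)
for j in range(1,k):
  if st[j,4]>8:
    bot=[ce[j][0],st[j,1]+st[j,3]-1]
    print(st[j],ce[j].round(1),(R.T@(onz(s,ce[j],.038)-t)*1e3).round(1)[:2],'bottom',(R.T@(onz(s,bot,.041)-t)*1e3).round(1)[:2])
x=s['img'][:,:,::-1][150:370,200:480]; cv2.imwrite('pics/m2.png',cv2.resize(x,(763,600),interpolation=cv2.INTER_CUBIC))
```

```text
[ 0.55395247 -0.06162335  0.08631564]
((553.1754760742188, -60.995140075683594), (50.27036666870117, 69.09152221679688), 82.26009368896484) rel TCP tool mm [ 0.85440757  0.51803544 -0.0009878 ]
[337.45716067 230.32982046]
[350 191   7   7  27] [353.3 193.7] [24.6 50.1] bottom [23.2 49.5]
[348 214   7   7  28] [351.5 216.7] [ 8.5 50.1] bottom [ 7.2 49.5]
[347 235   7   8  31] [349.8 238.3] [-7.4 50.1] bottom [-8.9 49.6]
[345 256   5   4  17] [347.3 257.3] [-22.1  49.4] bottom [-21.9  48.7]
```

View pics/m2.png

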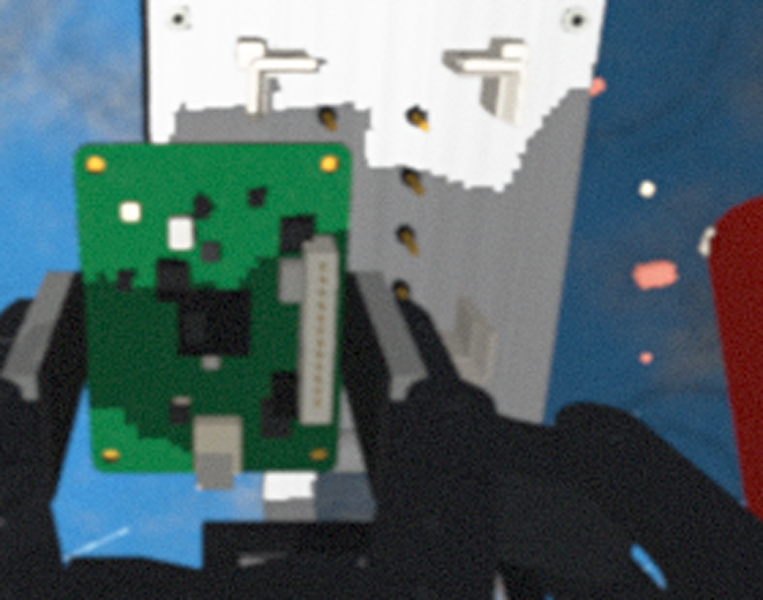

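The crop shows the board at left, the right pin row from (418,120) to (402,292), and the front locators around (280,65) and (490,70). Relative to the board, the nest is about 38 mm further along tool y and 1 mm back in x. I'll move over it and start down.

Call:
{"fn": "arm_command", "kwargs": {
  "moves": [
    [0.4, -0.04, 0.7, 0, 0],
    [0.4, 0, 0.7, 0, 0],
    [0.4, 0, 0.51, 0, 0],
    [0.4, 0, 0, 0.7, 0],
    [0.4, 0, 0, 0.5, 0],
    [0.4, 0, 0, 0.3, 0],
    [0.4, 0, 0, 0, 0],
    [0.4, 0, 0, 0, 0]
  ]
}}

```text
time_s: 13.3
tcp_pos: [0.5595, -0.0233, 0.0551]
orientation: [-0.212, -3.134, -0.0]
contact_force: [-0.9, -0.3, -0.6]
opening: 0.0487
gripper_force: 26.1
```

Call:
{"fn": "arm_command", "kwargs": {
  "moves": [
    [0.4, 0, 0, 0.2, 0],
    [0.4, 0, 0, 0.15, 0],
    [0.4, 0, 0, 0, 0],
    [0.4, 0, 0, 0, 0]
  ]
}}

```text
time_s: 13.7
tcp_pos: [0.5596, -0.023, 0.0483]
orientation: [-0.211, -3.134, 0.0]
contact_force: [-0.5, -0.2, -0.7]
opening: 0.0479
gripper_force: 26.1
```

Call:
{"fn": "arm_command", "kwargs": {
  "moves": [
    [0.4, 0, 0, 0.15, 0],
    [0.4, 0, 0, 0.1, 0],
    [0.4, 0, 0, 0, 0],
    [0.4, 0, 0, 0, 0]
  ]
}}

```text
time_s: 14.1
tcp_pos: [0.5596, -0.023, 0.0432]
orientation: [-0.211, -3.134, -0.0]
contact_force: [0.7, 0.7, -0.6]
opening: 0.0486
gripper_force: 26.1
```

Call:
{"fn": "arm_command", "kwargs": {
  "moves": [
    [0.4, 0, 0, 0.1, 0],
    [0.4, 0, 0, 0.05, 0],
    [0.4, 0, 0, 0, 0],
    [0.4, 0, 0, 0, 0]
  ]
}}

```text
time_s: 14.5
tcp_pos: [0.5597, -0.023, 0.0403]
orientation: [0.211, 3.134, -0.0]
contact_force: [-0.2, 0.1, -1.4]
opening: 0.0482
gripper_force: 26.1
```

Call:
{"fn": "arm_command", "kwargs": {
  "moves": [
    [0.4, 0, 0, 0.07, 0],
    [0.4, 0, 0, 0, 0],
    [0.4, 0, 0, 0, 0]
  ]
}}

```text
time_s: 14.8
tcp_pos: [0.5597, -0.023, 0.0389]
orientation: [0.211, 3.134, 0.0]
contact_force: [-0.2, 0.4, 0.6]
opening: 0.0487
gripper_force: 26.1
```

Call:
{"fn": "arm_command", "kwargs": {
  "moves": [
    [0.62, 0, 0, 0, 0],
    [0.7, 0, 0, 0, 0],
    [0.75, 0, 0, 0, 0],
    [0.75, 0, 0, 0, 0],
    [0.75, 0, 0, -0.5, 0],
    [0.75, 0, 0, -1, 0],
    [0.75, 0, 0, -1, 0],
    [0.75, 0, 0, -1, 0]
  ]
}}

```text
time_s: 15.6
tcp_pos: [0.5598, -0.023, 0.1105]
orientation: [0.211, 3.134, -0.0]
contact_force: [0.9, -0.7, 0.3]
opening: 0.064
gripper_force: 0.0
```

Run:
```python
from board import *
s=snap('wrist','n'); o=r.get_obs(); t=o['tcp_pos']; R=cv2.Rodrigues(o['orientation'])[0]; print(t)
q=board(s,.044)[1]; print(q, 'rel TCP tool mm', (R.T@np.r_[np.array(q[0])/1e3-t[:2],0])*1e3)
a=snap('scene','n2');b=snap('side','n3')
for n,S in (('a',a),('b',b)):
    hsv=cv2.cvtColor(S['img'],cv2.COLOR_RGB2HSV); m=cv2.inRange(hsv,(8,150,120),(18,255,255))
    k,lab,st,ce=cv2.connectedComponentsWithStats(m)
    for j in range(1,k):
        if st[j,4]>40: print(n,st[j],ce[j].round(1))
# predicted tab px for lid angles
nest=np.array([.5597,-.0225]); f=np.array([np.cos(np.radians(-7.7)),np.sin(np.radians(-7.7))])
for th in (1.6,1.7,1.8,1.9):
    for (l,h) in ((138,16),):
        p=np.r_[nest+f*(66-l*np.cos(th)+h*np.sin(th))/1e3,.043+(l*np.sin(th)+h*np.cos(th))/1e3]; print(th,p.round(4),proj(a,p).round(1),proj(b,p).round(1))
o=np.hstack([s['img'][:,:,::-1][140:400,130:430]]); cv2.imwrite('pics/n4.png',np.hstack([cv2.resize(o,(400,347)),cv2.resize(b['img'][:,:,::-1][140:280,180:320],(347,347))]))
```

```text
[ 0.56145161 -0.02350428  0.11426775]
((560.0156860351562, -22.957746505737305), (48.912696838378906, 68.35409545898438), 82.44347381591797) rel TCP tool mm [ 1.49617397  0.34923584 -0.00794311]
a [306 115  17  16 145] [314.3 121.8]
a [553 224   7  18  52] [556.3 232.2]
b [188 163  14  23 169] [194.  173.9]
1.6 [ 0.6449 -0.034   0.1805] [308.  124.2] [204.  173.8]
1.7 [ 0.6584 -0.0359  0.1778] [311.6 122.1] [197.3 173.7]
1.8 [ 0.6716 -0.0376  0.1738] [315.1 120.5] [190.9 174.2]
1.9 [ 0.6843 -0.0393  0.1684] [318.3 119.5] [184.9 175.3]
```

View pics/n4.png

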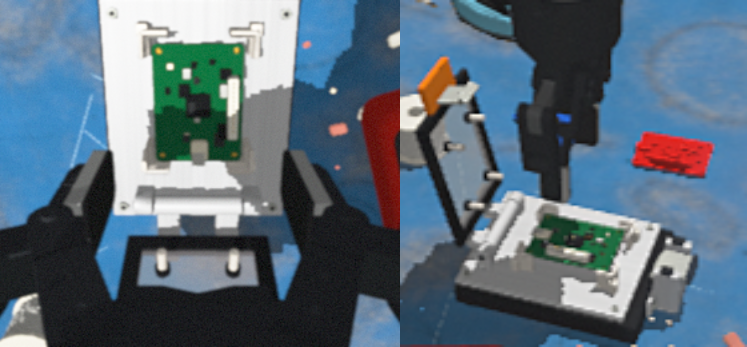

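The board is seated between the locators, flat, with its socket towards the hinge, and let go. The lid stands at about 1.76 rad. I'll shut the fingers, rise over the lid and come down behind it.

Call:
{"fn": "arm_command", "kwargs": {
  "moves": [
    [0.75, 0, 0, -1, 0],
    [0.3, 0, 0, -1, 0],
    [0, 0, 0, -1, 0],
    [0, 0, 0, -1, 0],
    [0, 0, 0, -1, 0],
    [0, 0, 0, -1, 0],
    [0, 0, 0, 0, 0],
    [0, 0, 0, 0, 0]
  ]
}}

```text
time_s: 16.55
tcp_pos: [0.5596, -0.023, 0.228]
orientation: [-0.211, -3.134, -0.0]
contact_force: [-0.1, 0.5, -0.9]
opening: 0.0004
gripper_force: 0.0
```

Call:
{"fn": "arm_command", "kwargs": {
  "moves": [
    [0, -1, 0, 0, 0],
    [0, -1, 0, 0, 0],
    [0, -1, 0, 0, 0],
    [0, -1, 0, 0, 0],
    [0, -1, 0, 0, 0],
    [0, -1, 0, 0, 0],
    [0, -1, 0, 0, 0],
    [0, 0, 0, 0, 0]
  ]
}}

```text
time_s: 17.35
tcp_pos: [0.6989, -0.042, 0.2252]
orientation: [-0.211, -3.131, -0.001]
contact_force: [0.0, -0.4, -0.1]
opening: 0.0003
gripper_force: 0.0
```

Call:
{"fn": "arm_command", "kwargs": {
  "moves": [
    [0, 0, 0, 0, 0],
    [0, 0, 0, 1, 0],
    [0, 0, 0, 1, 0],
    [0, 0, 0, 1, 0],
    [0, 0, 0, 0.8, 0],
    [0, 0, 0, 0, 0],
    [0, 0, 0, 0, 0]
  ]
}}

```text
time_s: 18.05
tcp_pos: [0.698, -0.0417, 0.1533]
orientation: [-0.211, -3.134, -0.0]
contact_force: [-1.2, -0.0, 0.5]
opening: -0.0002
gripper_force: 0.0
```

Call:
{"fn": "arm_command", "kwargs": {
  "moves": [
    [0, 0.5, 0, 0, 0],
    [0, 0.4, 0, 0, 0],
    [0, 0.4, 0, 0, 0],
    [0, 0.5, 0, 0, 0],
    [0, 0.5, 0, 0, 0],
    [0, 0.5, 0, 0, 0],
    [0, 0.5, 0, 0, 0],
    [0, 0.5, 0, 0, 0]
  ]
}}

```text
time_s: 18.85
tcp_pos: [0.6237, -0.0318, 0.155]
orientation: [0.211, 3.131, -0.001]
contact_force: [0.7, 0.4, -0.4]
opening: 0.0001
gripper_force: 0.4
```

```bash
cat > lid.py <<'E'
from loc import *
nest=np.array([.5597,-.0228]); f=np.array([np.cos(np.radians(-7.7)),np.sin(np.radians(-7.7))])
def lid(tag):
    for n in ('scene','side'):
        S=snap(n,tag+n); hsv=cv2.cvtColor(S['img'],cv2.COLOR_RGB2HSV); m=cv2.inRange(hsv,(8,150,90),(18,255,255))
        m[:,400:]=0
        k,lab,st,ce=cv2.connectedComponentsWithStats(m)
        for j in range(1,k):
            if st[j,4]>15:
                T=np.arange(0,1.95,.02); l,h=138,16
                Q=np.array([proj(S,np.r_[nest+f*(66-l*np.cos(t)+h*np.sin(t))/1e3,.043+(l*np.sin(t)+h*np.cos(t))/1e3]) for t in T])
                d=np.linalg.norm(Q-ce[j],axis=1); print(n,st[j],ce[j].round(1),'theta',T[d.argmin()].round(2),'err px',d.min().round(1))
    o=r.get_obs(); print(o['tcp_pos'],o['contact_force'])
E
python3 -c "from lid import *; lid('p')"
```

```text
scene [263  42  12   9  26] [269.   45.8] theta 1.68 err px 87.5
scene [267  51  12   8  30] [272.6  54.6] theta 1.68 err px 78.1
scene [289 128  18  15  64] [298.5 133.4] theta 1.34 err px 0.8
side [220 167  13  24 107] [225.9 178.1] theta 1.3 err px 0.6
[ 0.6231871  -0.03160052  0.1548628 ] [0.14367779 0.17863583 0.12114785]
```

Call:
{"fn": "arm_command", "kwargs": {
  "moves": [
    [0, 0.4, 0, 0.06, 0],
    [0, 0.4, 0, 0.06, 0],
    [0, 0.4, 0, 0.06, 0],
    [0, 0.4, 0, 0.06, 0],
    [0, 0.4, 0, 0.1, 0],
    [0, 0.4, 0, 0.15, 0]
  ]
}}

```text
time_s: 19.55
tcp_pos: [0.5749, -0.0251, 0.143]
orientation: [0.211, 3.134, -0.0]
contact_force: [0.6, -0.6, 0.0]
opening: 0.0004
gripper_force: 0.2
```

Call:
{"fn": "arm_command", "kwargs": {
  "moves": [
    [0, 0.35, 0, 0.2, 0],
    [0, 0.35, 0, 0.25, 0],
    [0, 0.35, 0, 0.3, 0],
    [0, 0.35, 0, 0.3, 0],
    [0, 0, 0, 0, 0]
  ]
}}

```text
time_s: 20.05
tcp_pos: [0.5464, -0.0211, 0.1209]
orientation: [-0.211, -3.133, -0.001]
contact_force: [-0.4, 0.3, -0.6]
opening: 0.0
gripper_force: 0.0
```

```bash
python3 -c "from lid import *; lid('q')"
```

```text
scene [261 168  22  12 122] [271.9 173.8] theta 0.56 err px 0.6
side [262 200  19  19 192] [270.9 208.9] theta 0.56 err px 0.3
[ 0.54764618 -0.02142102  0.12203792] [0.24828852 0.22712522 0.71935046]
```

Call:
{"fn": "arm_command", "kwargs": {
  "moves": [
    [0, 0.36, 0, 0.28, 0],
    [0, 0.36, 0, 0.28, 0],
    [0, 0.36, 0, 0.28, 0],
    [0, 0.36, 0, 0.28, 0],
    [0, 0, 0, 0, 0]
  ]
}}

```text
time_s: 20.65
tcp_pos: [0.5177, -0.0172, 0.0986]
orientation: [-0.211, -3.133, -0.001]
contact_force: [0.3, -0.1, 0.2]
opening: 0.0002
gripper_force: 0.0
```

Call:
{"fn": "arm_command", "kwargs": {
  "moves": [
    [0, 0.5, 0, 0.15, 0],
    [0, 0.5, 0, 0.15, 0],
    [0, 0.5, 0, 0.15, 0],
    [0, 0, 0, 0.1, 0],
    [0, 0, 0, 0, 0],
    [0, 0, 0, 0, 0]
  ]
}}

```text
time_s: 21.25
tcp_pos: [0.4901, -0.0137, 0.089]
orientation: [0.211, 3.134, -0.0]
contact_force: [-0.2, 1.4, -0.3]
opening: -0.0001
gripper_force: 0.0
```

```bash
python3 -c "from lid import *; lid('s')"
```

```text
scene [255 193  21  12  98] [265.8 198.5] theta 0.1 err px 1.4
side [275 225  18  16 148] [282.9 234.6] theta 0.1 err px 1.6
[ 0.48998852 -0.01367875  0.08893787] [0.39710687 0.26389414 0.70972694]
```

Call:
{"fn": "arm_command", "kwargs": {
  "moves": [
    [0, 0.13, 0, 0.15, 0],
    [0, 0, 0, 0.15, 0],
    [0, 0, 0, 0, 0],
    [0, 0, 0, 0, 0]
  ]
}}

```text
time_s: 21.75
tcp_pos: [0.4869, -0.0132, 0.0826]
orientation: [-0.211, -3.134, -0.0]
contact_force: [-0.1, 0.7, -0.1]
opening: 0.0002
gripper_force: 0.0
```

Call:
{"fn": "arm_command", "kwargs": {
  "moves": [
    [0, 0, 0, 0.1, 0],
    [0, 0, 0, 0.1, 0],
    [0, 0, 0, 0, 0],
    [0, 0, 0, 0, 0]
  ]
}}

```text
time_s: 22.15
tcp_pos: [0.4869, -0.0132, 0.0787]
orientation: [-0.211, -3.134, -0.0]
contact_force: [0.2, -0.1, -0.6]
opening: 0.0002
gripper_force: 0.0
```

Call:
{"fn": "arm_command", "kwargs": {
  "moves": [
    [0, 0, 0, 0.05, 0],
    [0, 0, 0, 0.05, 0],
    [0, 0, 0, 0, 0],
    [0, 0, 0, 0, 0]
  ]
}}

```text
time_s: 22.55
tcp_pos: [0.4869, -0.0132, 0.0767]
orientation: [0.211, 3.134, 0.0]
contact_force: [0.6, 0.4, 0.5]
opening: -0.0002
gripper_force: 0.0
```

Still free. I'll go on in 1 mm steps.

Call:
{"fn": "arm_command", "kwargs": {
  "moves": [
    [0, 0, 0, 0.05, 0],
    [0, 0, 0, 0, 0],
    [0, 0, 0, 0, 0]
  ]
}}

```text
time_s: 22.85
tcp_pos: [0.4869, -0.0132, 0.0757]
orientation: [0.211, 3.134, -0.0]
contact_force: [0.6, 0.7, 0.3]
opening: 0.0
gripper_force: 0.0
```

Call:
{"fn": "arm_command", "kwargs": {
  "moves": [
    [0, 0, 0, 0.05, 0],
    [0, 0, 0, 0, 0],
    [0, 0, 0, 0, 0]
  ]
}}

```text
time_s: 23.15
tcp_pos: [0.4869, -0.0132, 0.0747]
orientation: [0.211, 3.134, 0.0]
contact_force: [-0.3, 0.1, 0.3]
opening: 0.0002
gripper_force: 0.0
```

Call:
{"fn": "arm_command", "kwargs": {
  "moves": [
    [0, 0, 0, 0.05, 0],
    [0, 0, 0, 0, 0],
    [0, 0, 0, 0, 0]
  ]
}}

```text
time_s: 23.45
tcp_pos: [0.4869, -0.0132, 0.0737]
orientation: [0.211, 3.134, 0.0]
contact_force: [-0.2, 0.2, -0.1]
opening: 0.0002
gripper_force: 0.0
```

Call:
{"fn": "arm_command", "kwargs": {
  "moves": [
    [0, 0, 0, 0.05, 0],
    [0, 0, 0, 0, 0],
    [0, 0, 0, 0, 0]
  ]
}}

```text
time_s: 23.75
tcp_pos: [0.4869, -0.0132, 0.0727]
orientation: [0.211, 3.134, 0.0]
contact_force: [0.5, 0.5, 0.4]
opening: 0.0003
gripper_force: 0.0
```

Call:
{"fn": "arm_command", "kwargs": {
  "moves": [
    [0, 0, 0, 0.05, 0],
    [0, 0, 0, 0, 0],
    [0, 0, 0, 0, 0]
  ]
}}

```text
time_s: 24.05
tcp_pos: [0.4869, -0.0132, 0.0717]
orientation: [0.211, 3.134, -0.0]
contact_force: [0.1, 0.5, -0.3]
opening: 0.0003
gripper_force: 0.0
```

Call:
{"fn": "arm_command", "kwargs": {
  "moves": [
    [0, 0, 0, 0.05, 0],
    [0, 0, 0, 0, 0],
    [0, 0, 0, 0, 0]
  ]
}}

```text
time_s: 24.35
tcp_pos: [0.4869, -0.0132, 0.0706]
orientation: [0.211, 3.134, 0.0]
contact_force: [0.6, 0.3, 0.0]
opening: -0.0
gripper_force: 0.0
```

Call:
{"fn": "arm_command", "kwargs": {
  "moves": [
    [0, 0, 0, 0.05, 0],
    [0, 0, 0, 0, 0],
    [0, 0, 0, 0, 0]
  ]
}}

```text
time_s: 24.65
tcp_pos: [0.4869, -0.0132, 0.0697]
orientation: [0.211, 3.134, 0.0]
contact_force: [0.9, 0.3, -0.3]
opening: 0.0
gripper_force: 0.0
```

Call:
{"fn": "arm_command", "kwargs": {
  "moves": [
    [0, 0, 0, 0.05, 0],
    [0, 0, 0, 0, 0],
    [0, 0, 0, 0, 0]
  ]
}}

```text
time_s: 24.95
tcp_pos: [0.487, -0.0132, 0.0687]
orientation: [0.211, 3.134, 0.0]
contact_force: [0.4, -0.6, 0.2]
opening: 0.0004
gripper_force: 0.0
```

```bash
python3 -c "from lid import *; lid('u')"
```

```text
scene [254 198  21  12  89] [265.7 203.6] theta 0.0 err px 1.8
side [276 235  15  12 102] [282.8 241.3] theta 0.0 err px 3.1
[ 0.48694795 -0.01319025  0.06868823] [ 0.27801954 -0.30971335 -0.42226399]
```

The lid is following the finger, with only hinge friction so far. I'll carry on in small steps.

Call:
{"fn": "arm_command", "kwargs": {
  "moves": [
    [0, 0, 0, 0.05, 0],
    [0, 0, 0, 0, 0],
    [0, 0, 0, 0, 0]
  ]
}}

```text
time_s: 25.35
tcp_pos: [0.4869, -0.0132, 0.0677]
orientation: [0.211, 3.134, -0.0]
contact_force: [-0.7, 0.2, 1.6]
opening: -0.0
gripper_force: 0.7
```

Call:
{"fn": "arm_command", "kwargs": {
  "moves": [
    [0, 0, 0, 0.05, 0],
    [0, 0, 0, 0, 0],
    [0, 0, 0, 0, 0]
  ]
}}

```text
time_s: 25.65
tcp_pos: [0.4869, -0.0132, 0.0669]
orientation: [-0.211, -3.134, 0.0]
contact_force: [-3.3, 1.4, 4.8]
opening: -0.0004
gripper_force: 2.5
```

Call:
{"fn": "arm_command", "kwargs": {
  "moves": [
    [0, 0, 0, 0.05, 0],
    [0, 0, 0, 0, 0],
    [0, 0, 0, 0, 0]
  ]
}}

```text
time_s: 25.95
tcp_pos: [0.4868, -0.0132, 0.066]
orientation: [-0.211, -3.134, 0.0]
contact_force: [-3.8, 0.3, 6.4]
opening: 0.0003
gripper_force: 3.1
```

Call:
{"fn": "arm_command", "kwargs": {
  "moves": [
    [0, 0, 0, 0.05, 0],
    [0, 0, 0, 0, 0],
    [0, 0, 0, 0, 0]
  ]
}}

```text
time_s: 26.25
tcp_pos: [0.4866, -0.0132, 0.065]
orientation: [-0.211, -3.134, 0.0]
contact_force: [-4.0, 0.1, 6.3]
opening: -0.0
gripper_force: 3.6
```

Call:
{"fn": "arm_command", "kwargs": {
  "moves": [
    [0, 0, 0, 0.03, 0],
    [0, 0, 0, 0, 0],
    [0, 0, 0, 0, 0]
  ]
}}

```text
time_s: 26.55
tcp_pos: [0.4866, -0.0131, 0.0645]
orientation: [-0.211, -3.134, 0.0]
contact_force: [-5.1, 1.7, 8.6]
opening: -0.0002
gripper_force: 4.1
```

Call:
{"fn": "arm_command", "kwargs": {
  "moves": [
    [0, 0.03, 0, 0.03, 0],
    [0, 0, 0, 0, 0],
    [0, 0, 0, 0, 0]
  ]
}}

```text
time_s: 26.85
tcp_pos: [0.4865, -0.0131, 0.0641]
orientation: [0.211, 3.134, -0.0]
contact_force: [-3.9, 0.3, 8.4]
opening: -0.0003
gripper_force: 4.1
```

Call:
{"fn": "arm_command", "kwargs": {
  "moves": [
    [0, 0.01, 0, 0.03, 0],
    [0, 0, 0, 0, 0],
    [0, 0, 0, 0, 0]
  ]
}}

```text
time_s: 27.15
tcp_pos: [0.4864, -0.0131, 0.0636]
orientation: [0.211, 3.134, -0.0]
contact_force: [-3.5, 1.5, 8.7]
opening: 0.0002
gripper_force: 4.4
```

Call:
{"fn": "arm_command", "kwargs": {
  "moves": [
    [0, 0.02, 0, 0.03, 0],
    [0, 0, 0, 0, 0],
    [0, 0, 0, 0, 0]
  ]
}}

```text
time_s: 27.45
tcp_pos: [0.4863, -0.0132, 0.0632]
orientation: [0.211, 3.133, -0.0]
contact_force: [-3.8, 0.8, 9.7]
opening: 0.0001
gripper_force: 4.5
```

Call:
{"fn": "arm_command", "kwargs": {
  "moves": [
    [0, 0.02, 0, 0.03, 0],
    [0, 0, 0, 0, 0],
    [0, 0, 0, 0, 0]
  ]
}}

```text
time_s: 27.75
tcp_pos: [0.4862, -0.0131, 0.0627]
orientation: [0.211, 3.132, -0.0]
contact_force: [-1.5, 0.3, 8.8]
opening: -0.0002
gripper_force: 4.6
```

Call:
{"fn": "arm_command", "kwargs": {
  "moves": [
    [0, 0.01, 0, 0.03, 0],
    [0, 0, 0, 0, 0],
    [0, 0, 0, 0, 0]
  ]
}}

```text
time_s: 28.05
tcp_pos: [0.4862, -0.0131, 0.0623]
orientation: [0.211, 3.132, -0.0]
contact_force: [-1.6, 0.8, 9.4]
opening: -0.0
gripper_force: 4.6
```

Call:
{"fn": "arm_command", "kwargs": {
  "moves": [
    [0, 0.01, 0, 0.03, 0],
    [0, 0, 0, 0, 0],
    [0, 0, 0, 0, 0]
  ]
}}

```text
time_s: 28.35
tcp_pos: [0.4861, -0.0131, 0.0617]
orientation: [0.211, 3.132, -0.0]
contact_force: [-0.7, 1.7, 10.0]
opening: 0.0002
gripper_force: 4.8
```

Call:
{"fn": "arm_command", "kwargs": {
  "moves": [
    [0, 0, 0, 0.03, 0],
    [0, 0, 0, 0, 0],
    [0, 0, 0, 0, 0]
  ]
}}

```text
time_s: 28.65
tcp_pos: [0.4858, -0.0131, 0.0604]
orientation: [0.211, 3.132, -0.0]
contact_force: [3.3, -1.0, 3.6]
opening: 0.0001
gripper_force: 1.3
```

Call:
{"fn": "arm_command", "kwargs": {
  "moves": [
    [0, 0, 0, 0.03, 0],
    [0, 0, 0, 0, 0],
    [0, 0, 0, 0, 0]
  ]
}}

```text
time_s: 28.95
tcp_pos: [0.4858, -0.0131, 0.06]
orientation: [0.211, 3.133, -0.0]
contact_force: [1.3, -0.8, 7.1]
opening: -0.0005
gripper_force: 3.4
```

The force fell from 10 to 3.6 N, which is the click. I'll lift off and check that the lid stays down.

Call:
{"fn": "arm_command", "kwargs": {
  "moves": [
    [0, 0, 0, -0.1, 0],
    [0, 0, 0, -0.3, 0],
    [0, 0, 0, -1, 0],
    [0, 0, 0, -1, 0],
    [0, 0, 0, -1, 0],
    [0, 0, 0, -1, 0],
    [0, 0, 0, 0, 0],
    [0, 0, 0, 0, 0]
  ]
}}

```text
time_s: 29.75
tcp_pos: [0.4849, -0.0129, 0.147]
orientation: [-0.211, -3.134, 0.0]
contact_force: [0.2, 0.1, -0.1]
opening: 0.0002
gripper_force: 0.0
```

Run:
```python
from lid import *
lid('v')
# top-of-tab predicted pixels for th, l 128..150
for n in ('scene','side'):
    S=L('v'+n)
    for t in (-.04,0,.03,.06,.1):
        print(n,t,proj(S,np.r_[nest+f*(66-138*np.cos(t)+18*np.sin(t))/1e3,.043+(138*np.sin(t)+18*np.cos(t))/1e3]).round(1))
```

```text
scene [254 197  21  16 166] [264.1 204.2] theta 0.0 err px 1.1
side [277 231  17  19 216] [285.2 240. ] theta 0.0 err px 0.6
[ 0.484287   -0.01275364  0.1460775 ] [-0.72470187 -0.2726992   0.22553603]
scene -0.04 [263.8 204.4]
scene 0 [263.9 202.6]
scene 0.03 [264.  201.2]
scene 0.06 [264.2 199.8]
scene 0.1 [264.4 197.8]
side -0.04 [285.5 240.7]
side 0 [285.3 238.6]
side 0.03 [285. 237.]
side 0.06 [284.7 235.4]
side 0.1 [284.2 233.2]
```

The lid stays at about −0.02 rad after release, well under 0.058, so it is latched. Handing in.

```bash
python3 -c "from plant import r; print(r.close_job())"
```

```text
the job is handed in; nothing more can be done
None
```

I handed the job in at about 30 s; the hand-in returned no verdict. The board sits in the nest with its socket towards the hinge, and the lid clicked shut at about 10 N and stayed at about −0.02 rad when released; the bolt and pin travel were not measured.

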